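# Slide the nozzle plate home under its drag spring

## Robot

A 6-joint arm with a two-finger parallel gripper is mounted at the origin on a cart in front of the work surface, level with it; the furniture and walls round the work are solid. World frame = base frame: x ahead of the robot, y to its left, z up, the work surface at z = 0. Lengths are in m, angles in degrees, forces in N, time in s.
With the tool pointing down it reaches from about 0.3 to 0.75 m from the base axis. Payload 8.5 kg.
Tool frame: the origin (TCP) lies on the centre line of the jaws, within the pads' length; the fingertips stand 17 mm ahead of it and the grasp point (between the pads) lies 2 mm behind it; z points along the fingers, y is the direction in which the jaws open and shut (so a half turn about z gives the same grasp; the last joint's range is limited). The gripper opens to 85 mm and grips with 20 to 120 N. Pads are 22 mm wide; open, the fingers measure 114 mm over their backs; the gripper's body (76 mm by 85 mm) begins 54 mm behind the grasp point. The pads swing forward as they close: fully open they stand 13 mm farther back than shut.
Start: joints at [55.388, 21.807, 74.336, -0, 83.858, -12.336], TCP at [0.208, 0.509, 0.248] pointing down, gripper open.
Joint ranges: [-178.18, 178.18], [-50.72, 133.34], [12.68, 142.11], [-81.47, 261.47], [9.98, 163.14], [-165.26, 165.26]. Speed limits (degrees/s): [136.94, 136.94, 180, 180, 180, 180].

## Interface

Orientations are given as a 3x3 rotation matrix whose columns are the frame's x, y, z axes.
In Python, from rig import env, imaging, close_job gives the robot as it stands.
- The arm moves only by the tool step_arm, never from a script. Its argument "steps" is one flat list of numbers, 7 for each row, row after row: the opening, from 0 (shut) to 1 (fully open), then the shift along the tool's x, y, z as a fraction of full scale, then the turn, a rotation vector about the tool's x, y, z as a fraction of full scale. A call has 1 to 10 rows; each row is the pose to reach, as a shift and turn from the pose commanded when the call began, along the tool's axes at that moment; what a row does not reach only later rows make up. Full scale, the value 1, is 0.3 m for a shift and 45 degrees for a turn. A row lasts 1/10 s, in which the tool goes at most 50 mm and 8.59 degrees, less where a joint would pass 70% of its speed; a pose out of reach is approached as far as the arm can. A call with a number of a shift or a turn outside -1 to 1 is refused whole. A call with a gripper value outside its range is refused whole. The fingers move at their own pace and stop on an object; "grip_force" is the grip in N (left out, the last holds). Time passes only in rows, so rows that repeat a pose let the fingers close. It gives the time, the measured TCP pose, the force and the opening at its end, in the units of the state.
- env.observe(): the state, without advancing time (a new reading comes with each control period).
- imaging.get_image(name): name is "scene" or "top" or "wrist"; returns (picture, depth): 420x560x3 uint8, blue, green, red; 420x560 float32, m along the optical axis (not along the pixel's ray), 0 where there is no reading.
- imaging.get_calibration(name): a dict with "camera_matrix" (3x3 intrinsics, pixels), "k1" (the pictures are not rectified: a ray, as slopes to the right and down, at radius r is drawn at 1 + k1 r^2 times it, then the intrinsics apply), "world_from_camera" (4x4, takes a point from camera to world coordinates). Camera axes: x right, y down, z forward; pixel columns grow to the right and rows downward; lengths in m; the calibration is good to about 2 mm. A picture is of the moment at which its call begins: read the wrist's pose just before it. get_calibration takes no time and is no camera call; for the wrist camera it gives the pose at the moment of the call.
- close_job(): hands the job in, once; it reports no verdict.
Trained networks look in the newest picture that a camera, given by its name, has taken for a name from the list of things; names that differ only in an ending like _2 or _b are one class to them, and where a whole thing is asked for, a point or a joint stands for the part that bears it (a point fixed in the world has none). Each returns a list of dicts, best first, with "score" (0 to 1); they miss things now and then, are a little off and sometimes report something else, mostly with a low value. They report only what shows in the picture. A call takes as long as a camera call.
- imaging.spot_in(camera, target): "pixel" ([column, row] in pixels, amid what is visible of it).
- imaging.regions_of(camera, target): "mask" (420x560 bool, what is visible of it) and "pixel" ([column, row] in pixels, amid what is visible of it).
- imaging.pinpoint(camera, target): "pixel" ([column, row] in pixels: a listed point, or the origin of a listed thing).
The state is a dict: "time_s": time; "q": joint angles; "qvel": joint speeds; "joint_efforts": joint torques, N m; "position": TCP position; "tool_rot": TCP orientation; "ft_force": force on the tool from outside, world axes, zero at the start; "wrist_torque": the same for the moment, N m; "grip_width": finger opening in m.
Only numpy, scipy, OpenCV 4.12 (cv2) and the standard library are available. Lean on these libraries where they do the work, as an engineer would, in place of code of your own. Each camera call takes 0.05 s, during which the arm holds its last target.

## Task

Load the small filling dock: with the fingertips on the blue thumb rest, press the sprung steel nozzle plate down hard and, keeping it pressed, slide it forward under the crossbar and the brass drag spring until it is fully home against the white end block, then let go and move clear. Only press and push: do not lift the plate, and leave the spare nozzle, ring cutter and biscuit beside the dock undisturbed.

Things in the scene. Friction and masses are not known exactly. Their poses are not given: they have to be found in the camera images.
- filling_dock: Fixed dock on the table, aluminium base 260 x 104 x 10 mm. Origin: centre of its underside; x axis = push direction (from thumb rest to end block), z up. White guide rails, 24 mm high, run beside the plate at y = +-47 mm. White end block at x = 81 to 107 mm, 40 mm high; two thin filler pipes above the spring are the highest parts, 57 mm above the table.
- crossbar: Steel bar across the dock, 104 mm along y, 10 mm along x (dock x = 30 to 40 mm). Origin: centre of its underside, 30 mm above the table; its top is 47 mm above the table. The plate must pass under it.
- thumb_rest: Blue thumb rest on the rear of the nozzle plate. Origin: centre of the flat pad's surface (45 along x, 68 along y), 38 mm above the table at rest; axes as the dock's. Open behind and at the sides; ahead, at x = +22.5 mm, a step 14 mm high and 18 mm thick lets fingertips on the pad push along +x. At slide 0 it is at dock x = -92.5 mm, y = 0.
- carriage (a joint): Slide of the carriage that bears the nozzle plate, m: 0 = out, 0.060 = fully home (plate's front edge at the end block, hard stop). Grows along the dock's +x. Starts at 0 to 0.006; stays where it is left. Drag about 1.5 N free, 4 to 9 N while going under crossbar and spring.
- nozzle_plate (a joint): How far the steel plate (140 x 72 x 8 mm, with thumb rest) is pressed down on its springs, m: 0 = rest, 0.010 = bottomed, negative = pulled up. 1.5 N/mm: 6 mm takes 9 N. At rest it stands 6 mm too high and butts on the crossbar at slide 0.010; it passes only if pressed 6 mm or more (7 to 9 is good). Once under, the crossbar keeps it at about 0.006.
- drag_spring (a joint): Brass leaf, 24 mm wide, sloping down and forward from behind the crossbar, rad: 0 = free; the plate raises it to 0.1 to 0.2 as it passes below. It presses on the plate's top with about 3 to 4 N.
- spare_nozzle: White loose nozzle, 48 mm across, 52 mm high, standing beside the dock. Origin: centre of its underside. Not to be disturbed.
- ring_cutter: Grey loose ring cutter, 51 mm across, 35 mm high, beside the dock. Origin: centre of its underside. Not to be disturbed.
- biscuit: Loose brown biscuit with red jam, 38 x 70 x 19 mm, beside the dock. Origin: centre of its underside. Not to be disturbed.

How it is judged:
By the outcome, as a careful person would: the job done as asked, in the order asked, and still so for the second after the job is handed in, with the robot touching nothing.
It also fails if it takes over 32 s, if anything falls off the work surface, if the arm or the gripper's body presses on something with over 40 N, if the wrist force passes 120 N, or if a joint passes its speed limit or range.

## Working session

There is one attempt and no reset: what is moved stays moved. The work goes in short steps, Python scripts to look and compute and a tool call to move; the robot and the scene stay as the last step left them, time stands still between calls to the robot, and variables do not carry over. Pictures are saved under pics/ and viewed, and the job is handed in when it is done.

Besides the shell and the picture viewer there is one more tool, called as name(argument=value, ...) on one line, values as JSON. step_arm: Moves the arm, as the interface text tells. Shift numbers are shares of 0.3 m and turn numbers shares of 45 degrees, none past 1 either way. Its arguments: {"type":"object","properties":{"steps":{"type":"array","items":{"type":"number"}},"grip_force":{"type":"number"}},"required":["steps"]}

```bash
ls; mkdir -p pics
cat > h.py <<'E'
import numpy as np, cv2
from rig import env, imaging, close_job
def unproj(cam,px,depth):
    c=imaging.get_calibration(cam);K=np.array(c["camera_matrix"]);k1=c["k1"];T=np.array(c["world_from_camera"])
    px=np.atleast_2d(np.asarray(px,float))
    d=np.array([k1,0,0,0.])
    n=cv2.undistortPoints(px.reshape(-1,1,2),K,d).reshape(-1,2)
    P=np.c_[n,np.ones(len(n))]*np.atleast_1d(depth)[:,None]
    return P@T[:3,:3].T+T[:3,3]
def proj(cam,W):
    c=imaging.get_calibration(cam);K=np.array(c["camera_matrix"]);k1=c["k1"];T=np.linalg.inv(np.array(c["world_from_camera"]))
    P=np.atleast_2d(W)@T[:3,:3].T+T[:3,3]
    return cv2.projectPoints(P,np.zeros(3),np.zeros(3),K,np.array([k1,0,0,0.]))[0].reshape(-1,2)
def ray_z(cam,px,z):
    a=unproj(cam,px,1.0);o=np.array(imaging.get_calibration(cam)["world_from_camera"])[:3,3]
    t=(z-o[2])/(a[:,2]-o[2]);return o+(a-o)*t[:,None]
E
python3 - <<'E'
from h import *
for n in ("scene","top"):
    p,d=imaging.get_image(n);cv2.imwrite(f"pics/{n}0.png",p);np.save(f"/tmp/{n}d.npy",d)
    for t in ("thumb_rest","crossbar","filling_dock"):
        for r in imaging.pinpoint(n,t)[:2]:
            z={"thumb_rest":.038,"crossbar":.03,"filling_dock":0}[t]
            print(n,t,r["score"],r["pixel"],ray_z(n,r["pixel"],z).round(4))
s=env.observe();print(s["time_s"],s["position"],s["tool_rot"],s["ft_force"],s["grip_width"])
E
```

```text
pics
scene thumb_rest 0.96 [245.8, 236.8] [[0.5602 0.034  0.038 ]]
scene crossbar 0.55 [300.2, 226.9] [[ 0.6753 -0.0165  0.03  ]]
scene filling_dock 0.77 [283.3, 241.8] [[ 0.6338 -0.0069  0.    ]]
top thumb_rest 0.73 [271.1, 256.9] [[0.5459 0.0362 0.038 ]]
top crossbar 0.69 [292.2, 195.0] [[ 0.6762 -0.0091  0.03  ]]
top filling_dock 0.74 [288.9, 213.4] [[ 0.6415 -0.0023  0.    ]]
0.4 [0.20845907 0.50891309 0.24822411] [[-9.25360220e-01  3.79088964e-01 -1.43090125e-04]
 [ 3.79088986e-01  9.25360203e-01 -1.87525304e-04]
 [ 6.13211336e-05 -2.27772347e-04 -9.99999972e-01]] [ 0.26660686 -0.05950706  0.10793109] 0.08507876236561052
```

View pics/scene0.png

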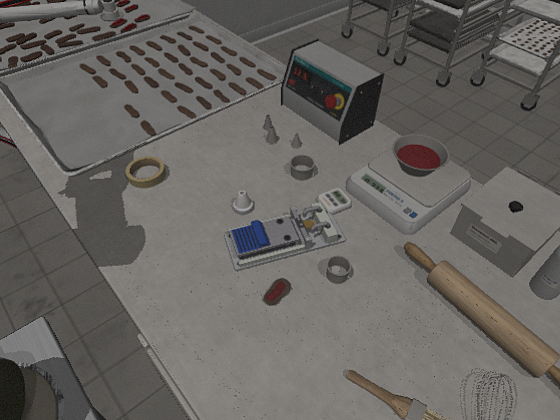

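View pics/top0.png

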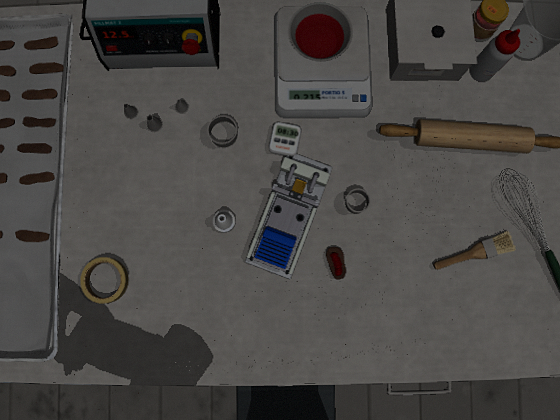

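The dock is centred near (288,215) in the top view, tilted with the blue rest at (275,250). The nozzle is on its left at (224,219), and the cutter (356,199) and biscuit (336,262) are on its right. Next I'll fit the yaw.

Run:
```python
from h import *
from scipy.optimize import least_squares
p=cv2.imread("pics/top0.png");d=np.load("/tmp/topd.npy")
# blue mask
hsv=cv2.cvtColor(p,cv2.COLOR_BGR2HSV)
m=((hsv[...,0]>105)&(hsv[...,0]<130)&(hsv[...,1]>150)).astype(np.uint8);m[:225]=0;m[280:]=0;m[:,:240]=0;m[:,310:]=0
ys,xs=np.nonzero(m);W=unproj("top",np.c_[xs,ys],d[ys,xs])
print(len(W),np.percentile(W,[2,25,50,75,98],axis=0).round(4))
r=cv2.minAreaRect(W[:,:2].astype(np.float32)*1000);print(r)
# base: dock points above 6mm, connected
H,Wd=d.shape
yy,xx=np.mgrid[140:290,230:345];A=unproj("top",np.c_[xx.ravel(),yy.ravel()],d[yy,xx].ravel())
print("table z",np.median(A[:,2]))
mm=((A[:,2]>np.median(A[A[:,2]<.006][:,2])+.006)).reshape(yy.shape).astype(np.uint8)
n,l,st,c=cv2.connectedComponentsWithStats(mm);i=1+np.argmax(st[1:,4]);B=A[(l==i).ravel()]
print(st[i],cv2.minAreaRect(B[:,:2].astype(np.float32)*1000))
cv2.imwrite("pics/crop.png",cv2.resize(p[140:290,230:345],None,fx=4,fy=4,interpolation=cv2.INTER_CUBIC))
for t in("spare_nozzle","ring_cutter","biscuit"):
    for r in imaging.pinpoint("top",t)[:3]: print(t,r["score"],r["pixel"],ray_z("top",r["pixel"],0).round(3))
```

```text
983 [[ 0.5291 -0.0087  0.0349]
 [ 0.5501  0.0115  0.0377]
 [ 0.5683  0.0277  0.0399]
 [ 0.5831  0.0425  0.0499]
 [ 0.6023  0.0632  0.0548]]
((548.5843505859375, 34.48698806762695), (68.78812408447266, 108.04113006591797), 70.06657409667969)
table z 0.0021628030497023998
[  15    0   87  139 6214] ((643.67724609375, -2.5456771850585938), (143.71038818359375, 318.02880859375), 78.28990936279297)
spare_nozzle 0.66 [225.0, 220.0] [[0.628 0.136 0.   ]]
ring_cutter 0.52 [354.0, 201.8] [[ 0.666 -0.144  0.   ]]
biscuit 0.57 [339.7, 263.3] [[ 0.533 -0.109  0.   ]]
```

View pics/crop.png

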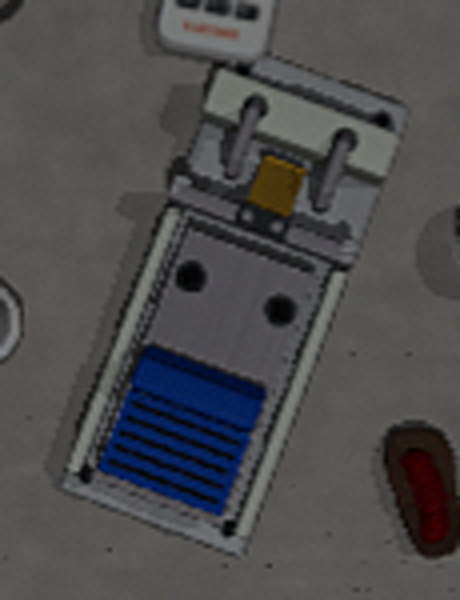

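Run:
```python
from h import *
from scipy.optimize import least_squares
dock=[((-130,52,10),(62,486)),((-130,-52,10),(243,553)),((130,-52,10),(409,103))]
th=[((40.5,34,52),(150,345)),((40.5,-34,52),(266,385)),((-22.5,34,38),(100,470)),((-22.5,-34,38),(222,515))]
f=lambda c:(np.array(c)+.5)/4-.5+[230,140]
L=np.array([a for a,_ in dock]+[a for a,_ in th],float)/1000
P=np.array([f(c) for _,c in dock+th])
def model(v):
    x,y,a,s=v;Q=L.copy();Q[3:,0]+=-.0925+s
    R=np.array([[np.cos(a),-np.sin(a),0],[np.sin(a),np.cos(a),0],[0,0,1]])
    return Q@R.T+[x,y,0]
r=least_squares(lambda v:(proj("top",model(v))-P).ravel(),[.64,0,-.35,0.003],x_scale=[.01,.01,.1,.01])
x,y,a,s=r.x
print(r.x,np.degrees(a),r.fun.reshape(-1,2).round(1))
print("thumb",model(r.x)[3:].mean(0), np.array([x,y])+np.array([np.cos(a),np.sin(a)])*(-.0925+s))
```

```text
[ 0.64223091 -0.00235496 -0.36355315  0.0019761 ] -20.830061230889747 [[-0.5 -0. ]
 [ 0.6  0.4]
 [ 0.2 -0.3]
 [-1.7  0.5]
 [ 0.5  2. ]
 [ 0.2 -1.4]
 [ 0.8 -1.2]]
thumb [0.56603548 0.02663473 0.045     ] [0.55762372 0.02983511]
```

step_arm(steps=[0,-0.848,-0.518,0,0,0,-0.033,0,-0.848,-0.518,0,0,0,-0.033,0,-0.848,-0.518,0,0,0,-0.033,0,-0.848,-0.518,0,0,0,-0.033,0,-0.848,-0.518,0,0,0,-0.033,0,-0.848,-0.518,0,0,0,-0.033,0,-0.848,-0.518,0,0,0,-0.033,0,-0.848,-0.518,0,0,0,-0.033], grip_force=40)

```text
time_s: 1.35
position: [0.3854, 0.2681, 0.2483]
tool_rot: [[-0.934, 0.357, -0.0], [0.357, 0.934, 0.0], [0.0, 0.0, -1.0]]
ft_force: [-0.0, -0.1, 1.2]
grip_width: -0.0
```

```bash
cat > rel.py <<'E'
from h import *
import sys
s=env.observe();R=np.array(s["tool_rot"]);p=np.array(s["position"])
print(s["time_s"],p.round(4),"yaw x",np.degrees(np.arctan2(R[1,0],R[0,0])),"F",np.array(s["ft_force"]).round(1),s["grip_width"])
if len(sys.argv)>1:
    t=np.array([float(v) for v in sys.argv[1:4]]);print("shares",(R.T@(t-p)/.3).round(3))
E
python3 rel.py .5613 .0284 .12
```

```text
1.35 [0.3854 0.2681 0.2483] yaw x 159.06840849824175 F [-0.  -0.1  1.2] -1.6782104109362474e-05
shares [-0.833 -0.537  0.427]
```

step_arm(steps=[0,-0.833,-0.537,0,0,0,0,0,-0.833,-0.537,0,0,0,0,0,-0.833,-0.537,0,0,0,0,0,-0.833,-0.537,0,0,0,0,0,-0.833,-0.537,0,0,0,0,0,-0.833,-0.537,0.1,0,0,0,0,-0.833,-0.537,0.43,0,0,0,0,-0.833,-0.537,0.43,0,0,0,0,-0.833,-0.537,0.43,0,0,0,0,-0.833,-0.537,0.43,0,0,0])

```text
time_s: 2.35
position: [0.5616, 0.0307, 0.1201]
tool_rot: [[-0.935, 0.353, -0.001], [0.353, 0.935, 0.0], [0.001, 0.0, -1.0]]
ft_force: [0.3, -0.4, 1.2]
grip_width: 0.0001
```

```bash
python3 rel.py .5613 .0284 .06
python3 - <<'E'
from h import *
for n in ("scene","wrist"):
    p,d=imaging.get_image(n);cv2.imwrite(f"pics/{n}1.png",p)
    for t in ("thumb_rest","crossbar"):
        for r in imaging.pinpoint(n,t)[:1]:
            z={"thumb_rest":.038,"crossbar":.03}[t]
            print(n,t,r["score"],r["pixel"],ray_z(n,r["pixel"],z).round(4))
    if n=="scene": cv2.imwrite("pics/scene1c.png",cv2.resize(p[150:310,180:380],None,fx=4,fy=3.75*4/3.75,interpolation=cv2.INTER_CUBIC)[:600])
E
```

```text
2.35 [0.5616 0.0307 0.1201] yaw x 159.30855876839058 F [ 0.3 -0.4  1.2] 0.00011121671322194608
shares [-0.002 -0.007  0.2  ]
scene crossbar 0.55 [299.1, 225.6] [[ 0.676 -0.012  0.03 ]]
wrist thumb_rest 0.72 [276.6, 205.9] [[0.5535 0.0315 0.038 ]]
wrist crossbar 0.51 [274.2, 374.0] [[ 0.6732 -0.0162  0.03  ]]
```

View pics/wrist1.png

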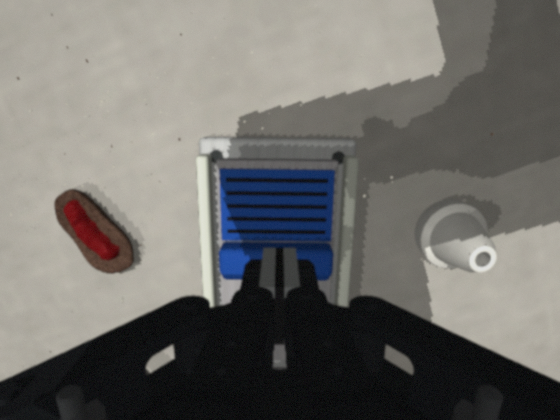

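View pics/scene1c.png

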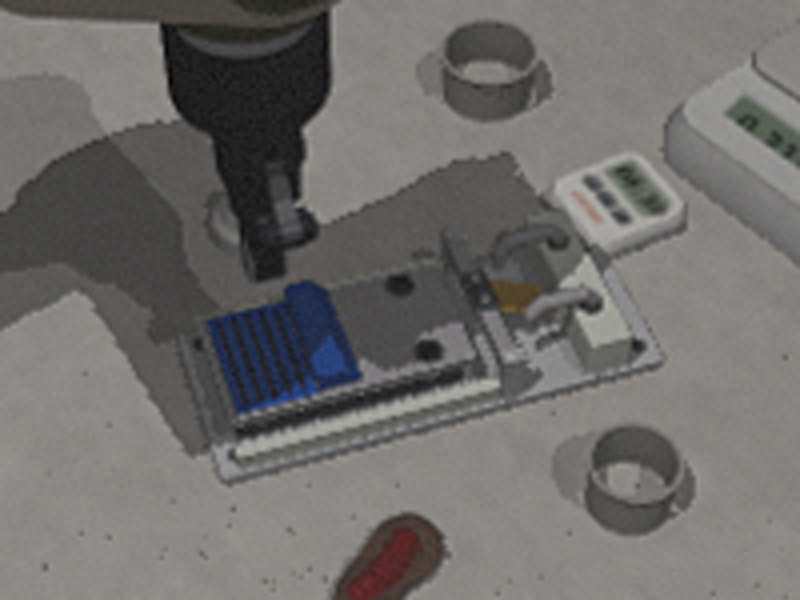

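The wrist view shows the pad at columns 220–334 and rows 168–240, with the step edge at about row 243 and the fingertips over it. Next I'll measure those edges.

Run:
```python
from h import *
o=np.array([.64223,-.00235]);a=-.36355;R=np.array([[np.cos(a),np.sin(a)],[-np.sin(a),np.cos(a)]])
for n,px,z in [("rearL",(220,168),.038),("rearR",(335,169),.038),("stepL",(219,243),.052),("stepR",(333,243),.052),("stepfrontL",(220,278),.052),("stepfrontR",(332,279),.052),("baseL",(201,138),.01),("baseR",(354,138),.01)]:
    w=ray_z("wrist",px,z)[0];print(n,w.round(4),(R@(w[:2]-o)).round(4))
print("tcp",R@(env.observe()["position"][:2]-o))
p=cv2.imread("pics/wrist1.png");cv2.imwrite("pics/w1c.png",cv2.resize(p[120:310,180:380],None,fx=3,fy=3))
```

```text
rearL [0.52   0.0087 0.038 ] [-0.1182 -0.0331]
rearR [0.5442 0.0711 0.038 ] [-0.1177  0.0338]
stepL [ 0.5584 -0.006   0.052 ] [-0.077  -0.0332]
stepR [0.5816 0.0553 0.052 ] [-0.0772  0.0324]
stepfrontL [ 0.5791 -0.0143  0.052 ] [-0.0548 -0.0336]
stepfrontR [0.6032 0.0476 0.052 ] [-0.0543  0.0328]
baseL [ 0.5004 -0.0011  0.01  ] [-0.133  -0.0493]
baseR [0.5354 0.0915 0.01  ] [-0.1332  0.0497]
tcp [-0.08637105  0.00137599]
```

View pics/w1c.png

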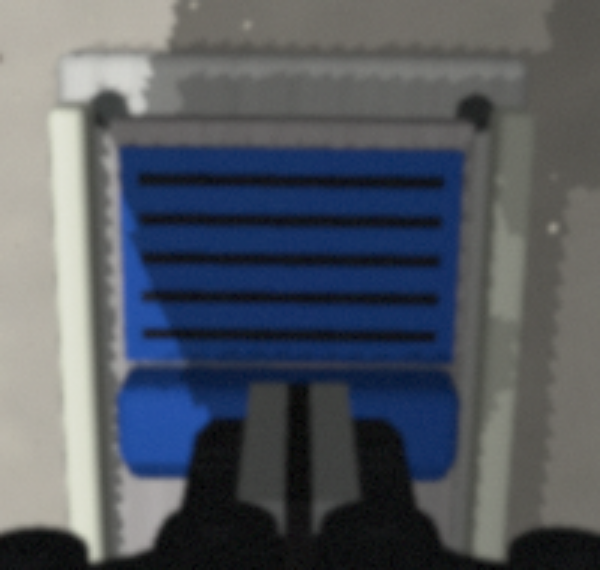

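step_arm(steps=[0,0.02,0,0,0,0,0,0,0.02,0,0,0,0,0,0,0.02,0,0.1,0,0,0,0,0.02,0,0.18,0,0,0,0,0.02,0,0.18,0,0,0,0,0.02,0,0.18,0,0,0])

```text
time_s: 3.25
position: [0.556, 0.0315, 0.0659]
tool_rot: [[-0.935, 0.355, 0.0], [0.355, 0.935, -0.0], [-0.0, -0.0, -1.0]]
ft_force: [-0.5, -0.2, -0.6]
grip_width: -0.0001
```

```bash
cat >> rel.py <<'E'
o=np.array([.64223,-.00235]);a=-.36355;Rd=np.array([[np.cos(a),np.sin(a)],[-np.sin(a),np.cos(a)]])
print("dock xy",(Rd@(p[:2]-o)).round(4),"Fdock",(Rd@np.array(s["ft_force"])[:2]).round(2))
E
python3 rel.py
```

```text
3.25 [0.556  0.0315 0.0659] yaw x 159.20642176731778 F [-0.5 -0.2 -0.6] -0.00011376746959844539
dock xy [-0.0926  0.0009] Fdock [-0.39 -0.4 ]
```

step_arm(steps=[0,0,0,0.015,0,0,0,0,0,0,0.03,0,0,0,0,0,0,0.035,0,0,0,0,0,0,0.04,0,0,0,0,0,0,0.043,0,0,0,0,0,0,0.043,0,0,0])

```text
time_s: 3.85
position: [0.5559, 0.0315, 0.0527]
tool_rot: [[-0.935, 0.355, 0.0], [0.355, 0.935, -0.0], [-0.0, 0.0, -1.0]]
ft_force: [0.2, 0.6, 3.6]
grip_width: -0.0001
```

step_arm(steps=[0,0,0,0.006,0,0,0,0,0,0,0.012,0,0,0,0,0,0,0.019,0,0,0,0,0,0,0.019,0,0,0,0,0,0,0.019,0,0,0])

```text
time_s: 4.35
position: [0.5565, 0.0313, 0.0477]
tool_rot: [[-0.935, 0.355, 0.002], [0.355, 0.935, -0.001], [-0.002, 0.0, -1.0]]
ft_force: [-1.2, -0.6, 9.9]
grip_width: -0.0002
```

```bash
python3 rel.py
```

```text
4.35 [0.5565 0.0313 0.0477] yaw x 159.21117337163778 F [-1.2 -0.6  9.9] -0.00016430118155321693
dock xy [-0.0921  0.001 ] Fdock [-0.92 -0.94]
```

step_arm(steps=[0,0,0,0.004,0,0,0,0,-0.01,0,0.004,0,0,0,0,-0.02,0,0.004,0,0,0,0,-0.03,0,0.004,0,0,0,0,-0.04,0,0.004,0,0,0,0,-0.05,0,0.004,0,0,0,0,-0.05,0,0.004,0,0,0])

```text
time_s: 5.05
position: [0.5712, 0.0256, 0.0469]
tool_rot: [[-0.935, 0.355, 0.004], [0.355, 0.935, -0.001], [-0.004, 0.0, -1.0]]
ft_force: [-0.6, -0.5, 10.8]
grip_width: -0.0001
```

```bash
python3 rel.py
python3 - <<'E'
from h import *
p,d=imaging.get_image("wrist");cv2.imwrite("pics/wrist2.png",p)
p,d=imaging.get_image("scene");cv2.imwrite("pics/scene2c.png",cv2.resize(p[190:290,200:360],None,fx=5,fy=5))
E
```

```text
5.05 [0.5712 0.0256 0.0469] yaw x 159.20419765815504 F [-0.6 -0.5 10.8] -8.133627933911858e-05
dock xy [-0.0764  0.0008] Fdock [-0.43 -0.68]
```

View pics/wrist2.png

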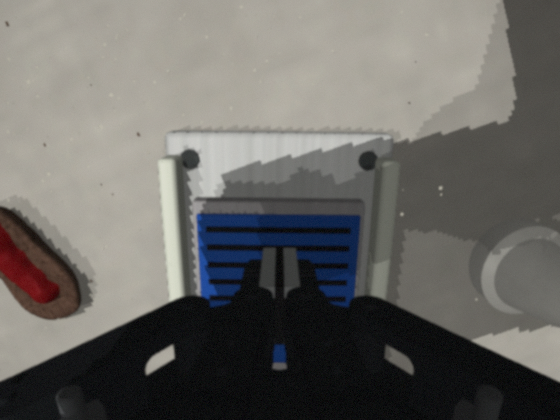

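View pics/scene2c.png

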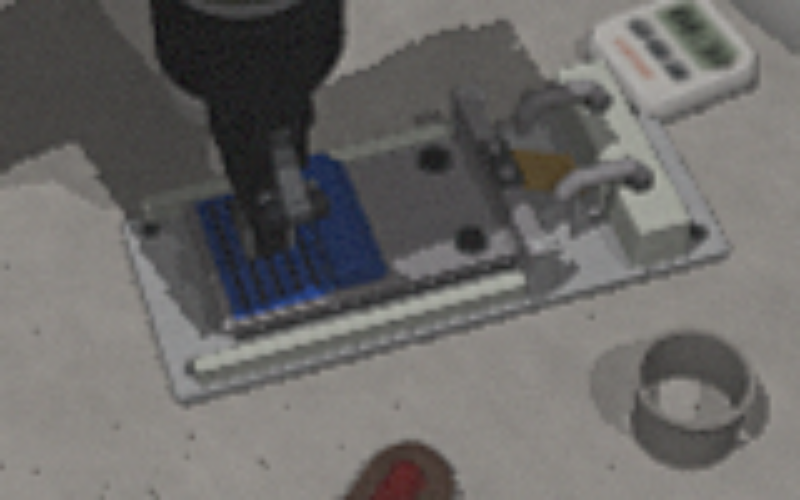

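step_arm(steps=[0,-0.013,0,0,0,0,0,0,-0.026,0,0,0,0,0,0,-0.04,0,0,0,0,0,0,-0.053,0,0,0,0,0,0,-0.066,0,0,0,0,0,0,-0.08,0,0,0,0,0,0,-0.09,0,0,0,0,0,0,-0.1,0,0,0,0,0,0,-0.1,0,0,0,0,0])

```text
time_s: 6.05
position: [0.5984, 0.015, 0.0465]
tool_rot: [[-0.935, 0.355, 0.001], [0.355, 0.935, -0.001], [-0.002, -0.0, -1.0]]
ft_force: [-3.7, -1.7, 9.8]
grip_width: 0.0
```

```bash
python3 rel.py
python3 - <<'E'
from h import *
p,d=imaging.get_image("scene");cv2.imwrite("pics/scene3c.png",cv2.resize(p[190:290,200:360],None,fx=5,fy=5))
E
```

```text
6.05 [0.5984 0.015  0.0465] yaw x 159.20140432027884 F [-3.7 -1.7  9.8] 2.4152038283094524e-05
dock xy [-0.0471  0.0006] Fdock [-2.86 -2.86]
```

View pics/scene3c.png

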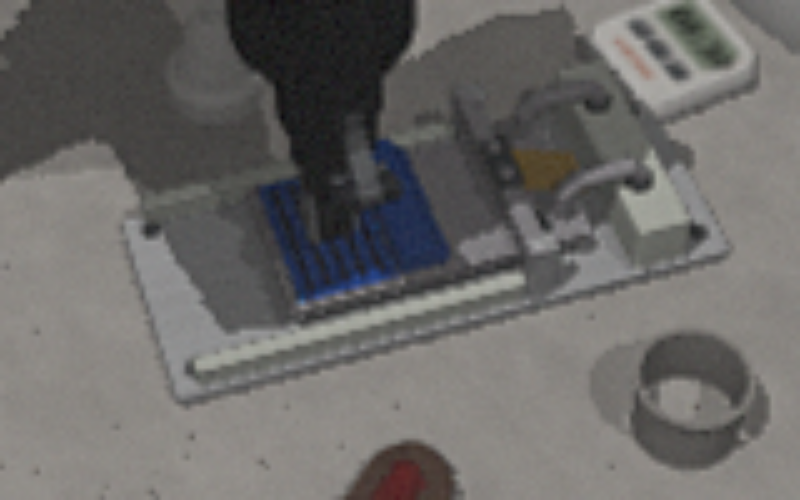

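step_arm(steps=[0,-0.013,0,0,0,0,0,0,-0.026,0,0,0,0,0,0,-0.036,0,0,0,0,0,0,-0.046,0,0,0,0,0,0,-0.056,0,0,0,0,0,0,-0.066,0,0,0,0,0,0,-0.066,0,0,0,0,0])

```text
time_s: 6.8
position: [0.6161, 0.0086, 0.0461]
tool_rot: [[-0.935, 0.355, -0.001], [0.355, 0.935, 0.0], [0.001, -0.0, -1.0]]
ft_force: [-4.8, 1.4, 9.3]
grip_width: -0.0001
```

```bash
python3 rel.py
python3 - <<'E'
from h import *
p,d=imaging.get_image("scene");cv2.imwrite("pics/scene4c.png",cv2.resize(p[190:290,200:360],None,fx=5,fy=5))
E
```

```text
6.8 [0.6161 0.0086 0.0461] yaw x 159.21041281868187 F [-4.8  1.4  9.3] -5.948103826027435e-05
dock xy [-0.0283  0.001 ] Fdock [-4.95 -0.38]
```

View pics/scene4c.png

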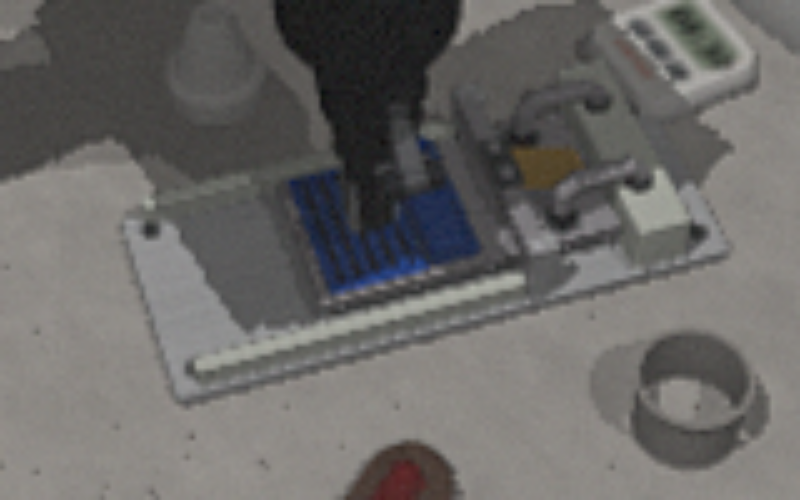

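step_arm(steps=[0,-0.01,0,0,0,0,0,0,-0.02,0,0,0,0,0,0,-0.03,0,0,0,0,0,0,-0.035,0,0,0,0,0,0,-0.035,0,0,0,0,0])

```text
time_s: 7.35
position: [0.6215, 0.0068, 0.045]
tool_rot: [[-0.935, 0.354, -0.012], [0.354, 0.935, 0.003], [0.013, -0.001, -1.0]]
ft_force: [-20.7, 6.8, 14.3]
grip_width: 0.0
```

```bash
python3 rel.py
python3 - <<'E'
from h import *
p,d=imaging.get_image("scene");cv2.imwrite("pics/scene5c.png",cv2.resize(p[190:290,200:360],None,fx=5,fy=5))
p,d=imaging.get_image("wrist");cv2.imwrite("pics/wrist5.png",p)
E
```

```text
7.35 [0.6215 0.0068 0.045 ] yaw x 159.2498896670864 F [-20.7   6.8  14.3] 3.168650656956957e-05
dock xy [-0.0226  0.0012] Fdock [-21.82  -0.99]
```

View pics/scene5c.png

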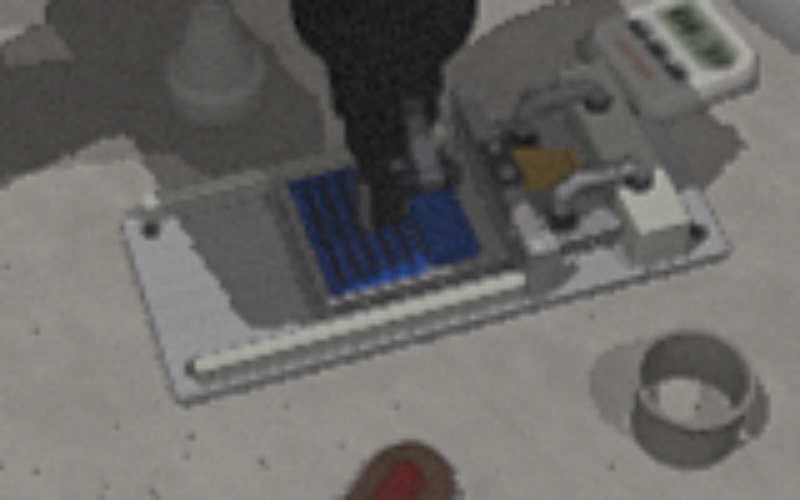

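View pics/wrist5.png

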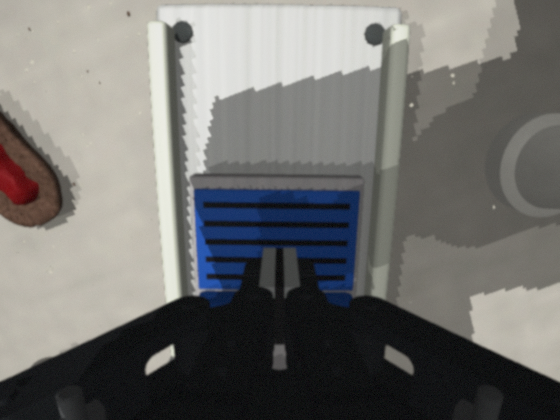

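Run:
```python
from h import *
o=np.array([.64223,-.00235]);a=-.36355;R=np.array([[np.cos(a),np.sin(a)],[-np.sin(a),np.cos(a)]])
for px,z in [((280,187),.030),((280,291),.044),((280,8),.01),((170,24),.024)]:
    print((R@(ray_z("wrist",px,z)[0][:2]-o)).round(4))
```

```text
[-0.0587  0.0013]
[-0.0203  0.0015]
[-0.1299  0.0011]
[-0.1209 -0.0408]
```

step_arm(steps=[0,-0.004,0,0,0,0,0,0,-0.008,0,0,0,0,0,0,-0.008,0,0,0,0,0,0,-0.008,0,0,0,0,0])

```text
time_s: 7.85
position: [0.6217, 0.0068, 0.0449]
tool_rot: [[-0.935, 0.354, -0.018], [0.354, 0.935, 0.005], [0.018, -0.002, -1.0]]
ft_force: [-30.1, 10.5, 20.6]
grip_width: 0.0003
```

```bash
python3 rel.py
python3 - <<'E'
from h import *
p,d=imaging.get_image("top");cv2.imwrite("pics/top6c.png",cv2.resize(p[140:290,230:345],None,fx=4,fy=4,interpolation=cv2.INTER_CUBIC))
E
```

```text
7.85 [0.6217 0.0068 0.0449] yaw x 159.27970514849324 F [-30.1  10.5  20.6] 0.0003388775546042254
dock xy [-0.0224  0.0012] Fdock [-31.87  -0.89]
```

View pics/top6c.png

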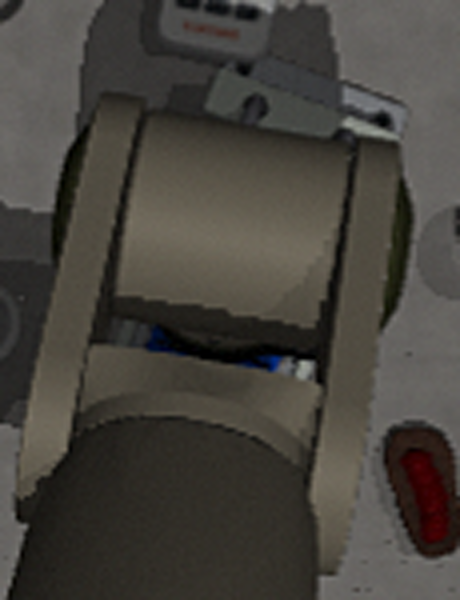

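step_arm(steps=[0,0.01,0,0,0,0,0,0,0.019,0,0,0,0,0,0,0.019,0,0,0,0,0])

```text
time_s: 8.2
position: [0.6212, 0.0069, 0.0458]
tool_rot: [[-0.935, 0.355, -0.004], [0.355, 0.935, 0.001], [0.004, -0.0, -1.0]]
ft_force: [-10.3, 2.8, 10.8]
grip_width: -0.0001
```

```bash
python3 rel.py
```

```text
8.2 [0.6212 0.0069 0.0458] yaw x 159.23518161122897 F [-10.3   2.8  10.8] -6.166545883511218e-05
dock xy [-0.0229  0.0011] Fdock [-10.59  -1.02]
```

step_arm(steps=[0,0.005,0,0,0,0,0,0,0.006,0,-0.007,0,0,0,0,0.007,0,-0.014,0,0,0,0,0.008,0,-0.025,0,0,0,0,0.012,0,-0.04,0,0,0,0,0.02,0,-0.08,0,0,0,0,0.02,0,-0.2,0,0,0,0,0.02,0,-0.35,0,0,0,0,0.02,0,-0.5,0,0,0,0,0.02,0,-0.6,0,0,0])

```text
time_s: 9.2
position: [0.6177, 0.0081, 0.23]
tool_rot: [[-0.935, 0.355, 0.005], [0.355, 0.935, -0.001], [-0.005, 0.001, -1.0]]
ft_force: [-0.4, 1.4, -0.6]
grip_width: -0.0001
```

step_arm(steps=[0,0.5,0.4,0,0,0,0,0,0.5,0.4,0,0,0,0,0,0.5,0.4,0,0,0,0,0,0.5,0.4,0,0,0,0,0,0.5,0.4,0,0,0,0,0,0.5,0.4,0,0,0,0])

```text
time_s: 9.8
position: [0.5195, 0.1741, 0.2264]
tool_rot: [[-0.935, 0.353, 0.001], [0.353, 0.935, -0.0], [-0.001, 0.0, -1.0]]
ft_force: [-0.6, -0.3, 0.1]
grip_width: 0.0001
```

```bash
python3 rel.py
python3 - <<'E'
from h import *
p,d=imaging.get_image("top");cv2.imwrite("pics/top7c.png",cv2.resize(p[140:290,200:380],None,fx=4,fy=4,interpolation=cv2.INTER_CUBIC))
p,d=imaging.get_image("scene");cv2.imwrite("pics/scene7c.png",cv2.resize(p[190:290,200:360],None,fx=5,fy=5))
E
```

```text
9.8 [0.5195 0.1741 0.2264] yaw x 159.30654867260284 F [-0.6 -0.3  0.1] 0.00011624489275810115
dock xy [-0.1774  0.1213] Fdock [-0.45 -0.44]
```

View pics/top7c.png

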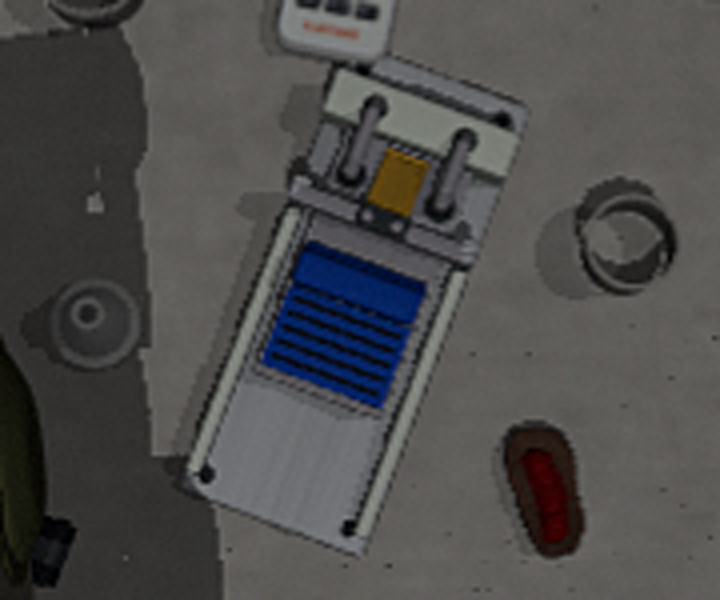

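View pics/scene7c.png

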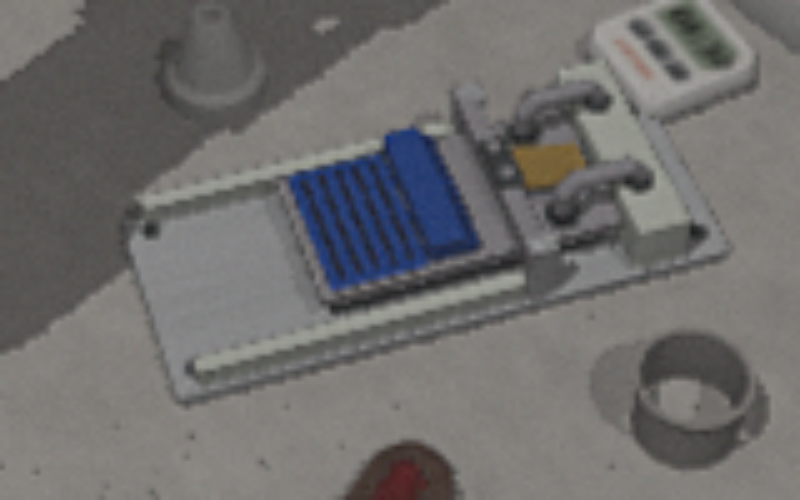

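Run:
```python
from h import *
o=np.array([.64223,-.00235]);a=-.36355;R=np.array([[np.cos(a),np.sin(a)],[-np.sin(a),np.cos(a)]])
f=lambda c,x0:(np.array(c)+.5)/4-.5+[x0,140]
for c0,c1,z0,z1 in [((100,470),(262,362),.038,.032),((222,515),(380,408),.038,.032),((150,345),(312,240),.052,.046),((266,385),(428,282),.052,.046)]:
    A=R@(ray_z("top",f(c0,230),z0)[0][:2]-o);B=R@(ray_z("top",f(c1,200),z1)[0][:2]-o);print(A.round(4),B.round(4),(B-A).round(4))
```

```text
[-0.1159  0.0334] [-0.0555  0.0331] [ 0.0604 -0.0003]
[-0.1158 -0.0334] [-0.0568 -0.0328] [0.059  0.0006]
[-0.0478  0.031 ] [0.0117 0.0302] [ 0.0595 -0.0009]
[-0.0466 -0.0316] [ 0.0118 -0.0337] [ 0.0584 -0.0021]
```

```bash
python3 -c "
from rig import close_job
print(close_job())"
```

```text
the job is handed in; nothing more can be done
None
```

I pressed the thumb rest down about 8 mm with the shut fingertips and slid the plate forward under the crossbar and spring until it met the hard stop. I then eased off the push, lifted straight up, moved clear and handed the job in at about 10 s.

- **Hard stop:** at the end, about 10 N more push moved the plate only 0.2 mm. The push peaked at about 32 N.
- **Travel:** the top picture after letting go shows 58–60 mm of travel. The pad's rear edge was at dock x ≈ −56 mm, against −55 mm expected at home, and the plate's holes appear under the filler pipes.
- **Surroundings:** the nozzle, ring cutter and biscuit look unmoved in the pictures. The tool read no contact force once clear.
- **One check that disagreed:** a rough wrist-camera reading while pressing gave only about 56–57 mm of travel. I put that down to camera calibration offset, because the stop force and the top view agreed with each other.

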